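Clamp the mineral jar and unscrew its tight cap

ROBOT

A 6-joint arm with a two-finger parallel gripper is mounted at the origin on the work surface. World frame = base frame: x ahead of the robot, y to its left, z up, the work surface at z = 0. Lengths are in mm, angles in rad, forces in N, time in s.
With the tool pointing down it reaches from about 275 to 750 mm from the base axis. Payload 10.2 kg.
Tool frame: the origin (TCP) lies at the very end of the fingers, on their centre line; the grasp point (between the pads) lies 19 mm behind it; z points along the fingers, y is the line along which they close (so a half turn about z gives the same grasp; the last joint's range is limited). The gripper opens to 85 mm and grips with 20 to 120 N. Pads are 22 mm wide; open, the fingers measure 114 mm over their backs; the gripper's body (76 mm by 85 mm) begins 54 mm behind the grasp point. The pads swing forward as they close: fully open they stand 13 mm farther back than shut.
Start: joints at [1.024, 0.313, 1.498, -0, 1.331, -0.223], TCP at [167.053, 497.719, 231.294] pointing down, gripper open.
Joint ranges: [-2.94, 2.94], [-0.97, 2.17], [0.19, 2.56], [-1.23, 4.37], [0.02, 3.11], [-2.88, 2.88]. Speed limits (rad/s): [2.39, 2.39, 3.01, 3.14, 3.14, 3.14].

INTERFACE

Orientations are given as [roll, pitch, yaw] about the fixed x, y, z axes, in that order (R = Rz(yaw) Ry(pitch) Rx(roll)).
In Python, from rig import manip gives the robot as it stands.
- The arm moves only by the tool carry_out, never from a script. Its argument "commands" is a list of rows, each a list of 7 numbers: the shift along the world's x, y, z in mm, then the turn, a rotation vector about the world's x, y, z in degrees, then the finger opening in mm, from 0 to 85.4. A call has 1 to 10 rows; each row shifts and turns the commanded pose from where the row before left it; what a row does not reach is not made up. A row lasts 1/12 s, in which the tool goes at most 41.7 mm and 7.16 degrees, less where a joint would pass 70% of its speed; a pose out of reach is approached as far as the arm can. A call is refused whole if a number of a shift passes 41.7 or a number of a turn 7.16, either way. A call with a gripper value outside its range is refused whole. The fingers move at their own pace and stop on an object; the grip force is fixed at half the most. Time passes only in rows, so rows that do not move let the fingers close. It gives the time, the measured TCP pose, the force, the opening and the grip force at its end, in the units of the state.
- manip.observe(): the state, without advancing time (a new reading comes with each control period).
- manip.read_camera(name): name is "scene" or "top" or "wrist"; returns a dict with "image" (480x640x3 uint8, blue, green, red), "range_z" (480x640 float32, mm along the optical axis (not along the pixel's ray), 0 where there is no reading), "fovy" (degrees; the focal length in pixels is half the picture's height over the tangent of half this angle, whatever the lens; pixels are square), "cx", "cy" (the principal point, pixels), "position" and "rotation" of the camera in the world. Camera axes: x right, y down, z forward; pixel columns grow to the right and rows downward; lengths in mm; the calibration is good to about 2 mm. The wrist camera is an equidistant fisheye: a pixel r from the principal point sees the ray r / f radians off the axis. A picture is of the moment at which its call begins.
- manip.hand_in(): hands the job in; it is judged then, once.
The state is a dict: "time": time; "joint_pos": joint angles; "joint_vel": joint speeds; "joint_efforts": joint torques, N m; "eef_pos": TCP position; "ee_rot": TCP orientation; "ft_force": force on the tool from outside, world axes, zero at the start; "wrist_torque": the same for the moment, N m; "grip_width": finger opening in mm; "finger_force": force on a finger pad.
Only numpy, scipy, OpenCV 4.12 (cv2) and the standard library are available. Lean on these libraries where they do the work, as an engineer would, in place of code of your own. Each camera call takes 0.05 s, during which the arm holds its last target. There are 200 camera calls.

TASK

Swing the orange clamp lever fully shut so that its fork braces the six-sided jar in the socket block, then unscrew the tight blue cap anticlockwise until its threads let go, keeping the jar seated and the lever shut. Lift the freed cap straight off and finish still holding it, level and still, over the middle of the mouth with its lower edge about 2 cm above the jar's glass rim. Leave the other things on the desk where they are.

Things in the scene. Friction and masses are not known exactly. Their poses are not given: they have to be found in the camera images.
- block: Fixed aluminium socket block. Its origin is on the desk, straight below the centre of the round socket; z up. Base plate 160 x 90 x 10 mm (x from -47 to +113, y -45 to +45); the socket is a round cup of 64 mm inner and 76 mm outer diameter, floor at z = 10 mm, rim at z = 22 mm. The lever's pivot stands at x = +85 mm, y = 0.
- lever (a joint): Orange clamp lever's angle (rad) about its upright pivot: 0 = fully shut (hard stop, fork around the jar), grows as it opens, clockwise seen from above, to 1.3; so it shuts anticlockwise. Starts open at 0.7 to 1.15, stays where left (0.15 N m friction). Its fork lies 31 to 41 mm above the desk and straddles two facing-away jar flats (+x and -x) with 2 mm play a side, nudging the jar straight.
- lever_post (a point): Point on the axis of the black upright round post (14 mm diameter) at the free end of the lever, to push or pinch from above; the point is 70 mm above the desk, the post's top at 82 mm, the top of the lever bar below it at 41 mm. With the lever shut it lies at x = -80, y = +41 mm in the block's frame.
- lever_hinge (a point): Point on the lever's upright pivot axis, 42 mm above the desk; the post runs on a circle of 170 mm radius about it.
- jar: Loose six-sided glass jar, coloured stones inside, 52 mm across flats, 60 mm over corners, about 0.25 kg, standing in the socket. Origin at the centre of its underside, z up, flats at +x and -x. Flats reach up to 58 mm, then a round neck of 36 mm diameter (48 over its thread ramps). It spins in the socket unless the lever is shut; shut, it still gives up to 0.25 rad.
- jar_mouth (a point): Centre of the top of the neck's glass, 80 mm above the jar's origin. Above it sits a sprung seal, 28 mm diameter, with a red bar on top, 87 mm above the jar's origin under the tight cap and 90 mm when free. It presses up under the cap with about 15 N; the bar is keyed to the cap, turns with it and makes it tight.
- cap: Loose hollow ribbed blue cap, 57 mm diameter, 24 mm high, 40 g, white line on top. Origin at the centre of its skirt's lower edge, z up. Screwed on, its origin is 67 mm above the jar's origin. Tight: it takes about 0.5 N m after the first 0.2 rad of slack, so without the lever shut the jar just spins with it.
- cap_top (a point): Centre of the cap's top, 24 mm above the cap's origin. Anticlockwise from above, its lugs leave the thread after 0.6 to 0.85 rad relative to the jar (the jar gives a little first); the seal then lets it rise up to 3 mm and, up to about 1.4 rad, it lifts straight off; beyond that lugs meet stops. It need not be raised while turning. Pulled too early it drags the jar up.
- spare_jar: Bystander: another six-sided glass jar, 86 mm high, with a white cap; origin under its centre.
- beetle_block: Bystander: amber resin block with a green beetle, 64 x 34 x 22 mm, origin under its centre.
- quartz: Bystander: pale stone about 48 mm wide, 27 mm high, origin under its centre.
- ore: Bystander: grey stone about 43 mm wide, 24 mm high, origin under its centre.
- vial: Bystander: small clear vial with a blue cap, 30 mm diameter, 50 mm high, origin under its centre.
- chalk: Bystander: white disc, 40 mm diameter, 14 mm high, origin under its centre.
- mug: Bystander: white mug, 80 mm diameter, 95 mm high, handle at its +y side, origin under its centre.
Not all that is in view belongs to the job. Of the things shaped like the block, the aluminium one is meant. Leave any pink look-alike of the jar alone.

How it is judged:
By the outcome, as a careful person would: the job done as asked, in the order asked, and still so for the second after the job is handed in, while the arm keeps its last pose, push and grip.
It also fails if it takes over 54 s, if anything falls off the work surface, if the arm or the gripper's body presses on something with over 40 N, if the wrist force passes 120 N, or if a joint passes its speed limit or range.

## Working session

There is one attempt and no reset: what is moved stays moved. The work goes in short steps, Python scripts to look and compute and a tool call to move; the robot and the scene stay as the last step left them, time stands still between calls to the robot, and variables do not carry over. Pictures are saved under pics/ and viewed, at most 10 in all, crops included, and the job is handed in when it is done.

Besides the shell and the picture viewer there is one more tool, called after "Emit:" as a command line: name --pt "numbers of a row" for each row, then --argument value for the rest. carry_out: Moves the arm, as the interface text tells. Its arguments: {"type":"object","properties":{"commands":{"type":"array","items":{"type":"array","items":{"type":"number"}}}},"required":["commands"]}

```bash
mkdir -p pics; ls
python3 - <<'E'
from rig import manip
import cv2,numpy as np
s=manip.observe(); print(s['time'],s['eef_pos'],s['ee_rot'],s['grip_width'])
for n in ['scene','top']:
    c=manip.read_camera(n); cv2.imwrite(f'pics/{n}0.png',c['image']); np.savez(f'{n}0.npz',**c)
    print(n,c['fovy'],c['cx'],c['cy'],c['position'],np.round(c['rotation'],3).tolist())
E
```

```text
pics
0.0 [166.91343512 497.48968345 230.73299286] [-3.14032967e+00 -3.00491835e-04  2.81780365e+00] 85.4330277186458
scene 48.0263953637891 311.6147266145491 239.55975946303928 [1149.15500033 -418.07005138  951.85048147] [-2.421, -0.005, 0.961]
top 45.2512029971641 321.7806373951247 233.13890108040934 [ 374.57905986    3.55194552 1496.74287013] [-3.031, -0.002, -1.54]
```

View pics/scene0.png

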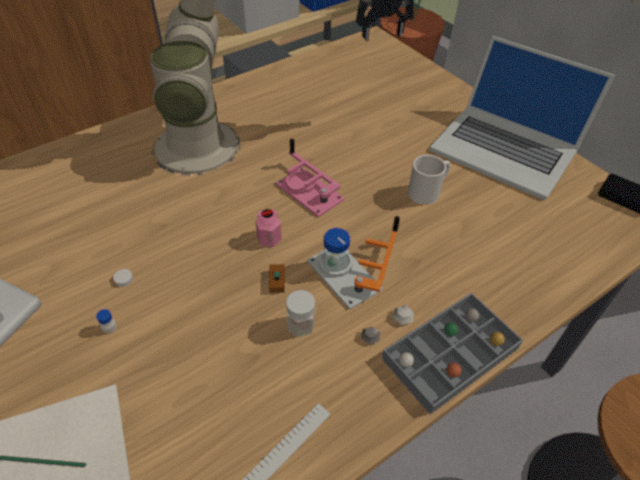

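View pics/top0.png

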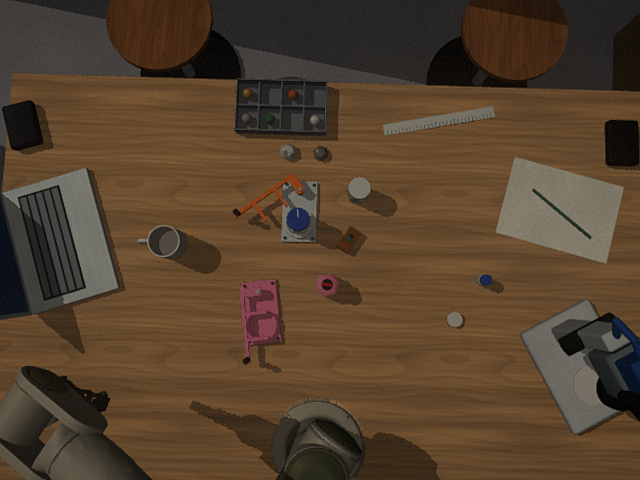

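The scene view shows the blue cap at (337,240), the lever post at (396,224) and its pivot at (359,286). The top view shows the cap at (298,220), the post at (236,212) and the pivot at (299,188). The pink look-alikes at (260,315) and (327,285) stay alone.

```bash
cat > h.py <<'E'
import numpy as np,cv2
from scipy.spatial.transform import Rotation as Ro
def load(f): return dict(np.load(f))
def ray(c,u,v,fish=False):
    f=240/np.tan(np.radians(float(c['fovy']))/2); x=(u-c['cx']);y=(v-c['cy'])
    if fish:
        r=np.hypot(x,y); t=r/f; d=np.array([x/r*np.sin(t),y/r*np.sin(t),np.cos(t)]) if r>0 else np.array([0,0,1.])
    else: d=np.array([x/f,y/f,1])
    rot=np.asarray(c['rotation']); R=rot if rot.shape==(3,3) else Ro.from_euler('xyz',rot).as_matrix()
    return np.asarray(c['position']),R@d
def plane(c,u,v,z,fish=False):
    p,d=ray(c,u,v,fish); return p+d*(z-p[2])/d[2]
def tri(r1,r2):
    (p,d),(q,e)=r1,r2; s=np.linalg.lstsq(np.c_[d,-e],q-p,rcond=None)[0]
    a,b=p+d*s[0],q+e*s[1]; return (a+b)/2,np.linalg.norm(a-b)
def mask(img,box,lo,hi):
    h=cv2.cvtColor(img,cv2.COLOR_BGR2HSV); m=cv2.inRange(h,lo,hi); k=np.zeros_like(m); x0,y0,x1,y1=box
    k[y0:y1,x0:x1]=m[y0:y1,x0:x1]; n,l,s,c=cv2.connectedComponentsWithStats(k)
    if n<2: return None
    i=1+np.argmax(s[1:,4]); return l==i
def cloud(c,m):
    v,u=np.nonzero(m&(c['range_z']>0)); p,_=ray(c,0,0)
    return np.array([p+ray(c,a,b)[1]*c['range_z'][b,a] for a,b in zip(u,v)])
E
python3 - <<'E'
from h import *
S,T=load('scene0.npz'),load('top0.npz')
for n,c,bb,pb in [('scene',S,(310,215,365,265),(385,212,405,236)),('top',T,(280,200,320,240),(228,202,246,222))]:
    m=mask(c['image'],bb,(100,120,40),(125,255,255)); v,u=np.nonzero(m)
    P=cloud(c,m); z=P[:,2]; t=P[z>np.median(z)-4] if n=='top' else P
    print(n,'cap px',u.min(),u.max(),v.min(),v.max(),len(u),'z',np.percentile(z,[5,50,95]),'ctr',(P.min(0)+P.max(0))/2,np.ptp(P,axis=0))
    top=P[z>np.percentile(z,95)-5]; print(' top',top.mean(0),np.ptp(top,axis=0))
    m=mask(c['image'],pb,(0,0,0),(180,255,50)); v,u=np.nonzero(m); P=cloud(c,m)
    print(n,'post px',u.min(),u.max(),v.min(),v.max(),len(u)); print(np.percentile(P,[5,50,95],axis=0)); h=P[P[:,2]>50]; print(h.mean(0),len(h))
# block plate: z 6..16, grey
c=T; Z=np.zeros((480,640),np.uint8); Z[175:250,272:325]=1
hsv=cv2.cvtColor(c['image'],cv2.COLOR_BGR2HSV)
m=(Z>0)&(hsv[...,1]<60)&(hsv[...,2]>70)
P=cloud(c,m); k=(P[:,2]>3)&(P[:,2]<17); r=cv2.minAreaRect(P[k,:2].astype(np.float32)); print('plate',r,P[k,2].mean())
m=mask(c['image'],(228,165,320,230),(3,150,100),(18,255,255)); P=cloud(c,m); k=P[:,2]>28
print('lever',P[k,2].mean(),np.ptp(P[k],axis=0));
E
python3 - <<'E'
import cv2
a=cv2.imread('pics/scene0.png')[195:315,290:420];b=cv2.imread('pics/top0.png')[165:255,225:375]
a=cv2.resize(a,(520,480),interpolation=3)
b=cv2.resize(b,(800,480))[:, :]
cv2.imwrite('pics/b.png',b)
E
```

```text
scene cap px 324 348 229 252 463 z [ 85.4736554  100.14156867 103.20352523] ctr [564.18933104  59.85072299  92.31771716] [56.19562007 54.15448128 25.4033159 ]
 top [563.62885953  59.64471182 100.96265416] [55.71964203 54.00389726  6.7295963 ]
scene post px 393 398 217 230 53
[[578.30777105 210.05597917  48.12414265]
 [582.31797731 213.5029392   68.42721249]
 [585.6268452  217.54721477  81.53940695]]
[582.22970079 213.97309335  68.95110297] 46
top cap px 287 308 208 229 372 z [ 97.2199771  102.77227777 107.53171078] ctr [570.23885419  65.75366089  63.17325232] [65.47915808 51.87631935 99.99158223]
 top [562.72781855  64.64669573 104.96940101] [51.9437036  51.79447351 10.62069047]
top post px 233 240 209 215 36
[[573.27689624 215.76111426  47.1339732 ]
 [578.51277573 219.68042724  79.01870211]
 [583.85576331 226.69154081  86.37644898]]
[578.7191016  220.5838105   77.00676497] 32
plate ((595.6318359375, 66.75956726074219), (89.47093963623047, 159.0816650390625), 89.8641128540039) 10.89176587257294
lever 42.40376159851237 [123.78668925 160.59807784  21.77391322]
```

View pics/b.png

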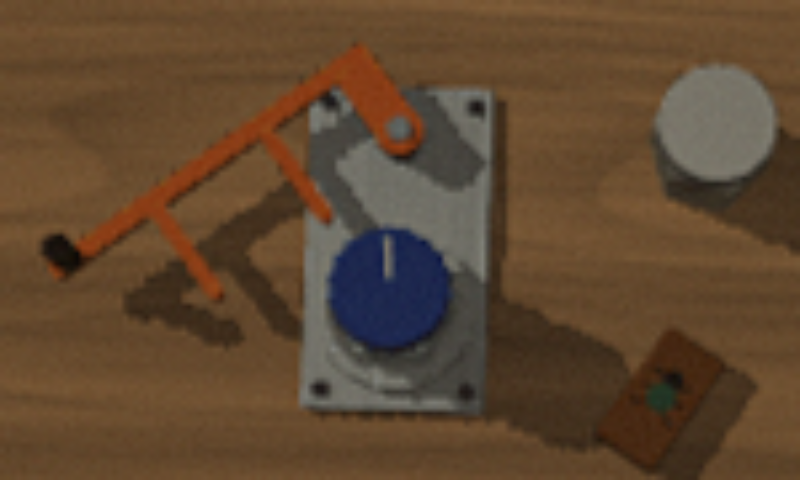

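The zoom shows the cap at about (388,288), the pivot at (400,128), the post top at (62,250) and the plate aligned with the world axes. The block yaw is near 0, the cap height is about 101 and the hinge–post radius is about 166, so everything agrees with the text. I'll move near the post and refine with the wrist camera.

Emit:
carry_out --pt "25 -17 0 0 0 -3 85" --pt "25 -17 0 0 0 -3 85" --pt "25 -17 0 0 0 -3 85" --pt "25 -17 0 0 0 -3 85" --pt "25 -17 0 0 0 -3 85" --pt "25 -17 0 0 0 -3 85" --pt "25 -17 0 0 0 -3 85" --pt "25 -17 0 0 0 -3 85" --pt "25 -17 0 0 0 -3 85" --pt "25 -17 0 0 0 -3 85"

```text
time: 0.93
eef_pos: [418.0, 326.6, 231.0]
ee_rot: [-3.141, -0.0, 2.291]
ft_force: [-0.0, 0.2, 0.9]
grip_width: 84.9
finger_force: 0.0
```

Emit:
carry_out --pt "25 -17 0 0 0 -3 85" --pt "25 -17 0 0 0 -3 85" --pt "25 -17 0 0 0 -3 85" --pt "25 -17 0 0 0 -3 85" --pt "20 -17 0 0 0 -3 85" --pt "15 -20 0 0 0 -3 85" --pt "0 -5 0 0 0 0 85" --pt "0 0 0 0 0 0 85" --pt "0 0 0 0 0 0 85"

```text
time: 1.68
eef_pos: [551.6, 218.0, 231.1]
ee_rot: [-3.141, -0.0, 1.981]
ft_force: [0.2, 0.1, 0.2]
grip_width: 85.2
finger_force: 0.0
```

Run:
```python
from rig import manip
import cv2,numpy as np
s=manip.observe(); print(s['time'],s['eef_pos'],s['ee_rot'],s['joint_pos'])
c=manip.read_camera('wrist'); cv2.imwrite('pics/w1.png',c['image']); np.savez('w1.npz',**c)
print(c['fovy'],c['cx'],c['cy'],c['position'],c['rotation'])
```

```text
1.6833 [551.5712761  218.02904048 231.0769864 ] [-3.14094940e+00 -4.81967986e-04  1.98061360e+00] [ 1.78928404e-01  4.65439942e-01  1.27911501e+00  3.26854478e-04
  1.39777419e+00 -2.30945411e-01]
65.70646984690485 314.5230951223169 236.47379324029558 [519.19270522 293.23126389 374.10544105] [2.81734703e+00 1.31373538e-03 4.09418929e-01]
```

View pics/w1.png

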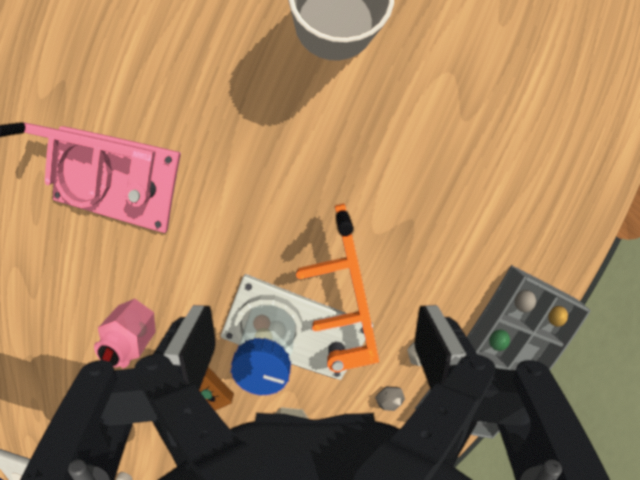

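The wrist view shows the post at (345,222), the cap at (262,366) and the open lever to the right of the socket.

Run:
```python
from h import *
W,S,T=load('w1.npz'),load('scene0.npz'),load('top0.npz')
m=mask(W['image'],(328,200,362,242),(0,0,0),(180,255,60)); v,u=np.nonzero(m); print('post px',u.min(),u.max(),v.min(),v.max(),len(u))
for vv in (v.min()+1,v.max()): 
    uu=u[v==vv].mean(); print(uu,vv,'z41',plane(W,uu,vv,41,True),'z82',plane(W,uu,vv,82,True))
c=np.array([u.mean(),v.mean()]); print('mid',plane(W,*c,62,True), 'rng',np.median(W['range_z'][m]))
m=mask(W['image'],(228,332,296,396),(100,120,60),(125,255,255)); v,u=np.nonzero(m)
(x,y),r=cv2.minEnclosingCircle(np.c_[u,v].astype(np.float32)); print('cap',x,y,r,len(u),u.mean(),v.mean())
P=[]; 
for a,b in zip(u,v):
    p,d=ray(W,a,b,True); R=Ro.from_euler('xyz',W['rotation']).as_matrix(); P.append(p+d*W['range_z'][b,a]/(R.T@d)[2])
P=np.array(P); print('cap cloud',np.percentile(P[:,2],[10,50,90])); t=P[np.abs(P[:,2]-np.percentile(P[:,2],75))<5]; print('top',t.mean(0),np.ptp(t,axis=0),cv2.minEnclosingCircle(t[:,:2].astype(np.float32)))
# hinge bolt & cap triangulation from scene/top
print('tri cap W-S',tri(ray(W,u.mean(),v.mean(),True),ray(S,336,239.5)),'W-T',tri(ray(W,u.mean(),v.mean(),True),ray(T,297.5,218.5)))
print('S-T',tri(ray(S,336,239.5),ray(T,297.5,218.5)))
print('hinge',plane(W,338,366,42,True),plane(T,225+400/5.333,165+128/5.333,42))
```

```text
post px 337 352 212 234 275
342.0 213 z41 [577.60860797 221.61635974  41.        ] z82 [570.41853625 230.43101933  82.        ]
344.5 234 z41 [588.37071677 203.90732091  41.        ] z82 [579.85600004 214.90168249  82.        ]
mid [579.14256569 218.38112821  62.        ] rng 306.58386
cap 260.870849609375 366.64569091796875 29.398883819580078 2436 260.1231527093596 365.80172413793105
cap cloud [ 89.85936318 101.66674181 102.65485975]
top [560.33009936  66.9329235  101.7369395 ] [54.19527028 54.5640533   6.75764402] ((561.801513671875, 64.52664184570312), 28.02823257446289)
tri cap W-S (array([560.59748039,  62.58703574,  89.41236055]), np.float64(1.5936913872267777)) W-T (array([562.73438922,  66.11936513,  93.31017604]), np.float64(4.140738054362135))
S-T (array([563.23890641,  63.52494152,  92.3647132 ]), np.float64(6.319606462349256))
hinge [648.36232723  60.59586717  42.        ] [648.23059946  64.74652129  42.        ]
```

Emit:
carry_out --pt "14 0 -20 0 0 0 70" --pt "14 0 -30 0 0 0 60" --pt "0 0 -30 0 0 0 60" --pt "0 0 -30 0 0 0 60" --pt "0 0 -30 0 0 0 60" --pt "0 0 -20 0 0 0 60" --pt "0 0 -18 0 0 0 60" --pt "0 0 0 0 0 0 60" --pt "0 0 0 0 0 0 60"

```text
time: 2.48
eef_pos: [579.4, 218.6, 53.3]
ee_rot: [-3.141, -0.0, 1.982]
ft_force: [0.3, 0.4, 0.4]
grip_width: 60.1
finger_force: 0.0
```

Emit:
carry_out --pt "0 0 0 0 0 0 30" --pt "0 0 0 0 0 0 20" --pt "0 0 0 0 0 0 12" --pt "0 0 0 0 0 0 12" --pt "0 0 0 0 0 0 12" --pt "0 0 0 0 0 0 12"

```text
time: 2.98
eef_pos: [580.4, 217.9, 54.3]
ee_rot: [3.14, 0.0, 1.98]
ft_force: [-1.9, 0.6, 5.6]
grip_width: 12.7
finger_force: 35.4
```

Emit:
carry_out --pt "-6.6 -3.2 0 0 0 2.5 12" --pt "-6.7 -3.3 0 0 0 2.5 12" --pt "-12.6 -7.6 0 0 0 5 12" --pt "-11.9 -8.7 0 0 0 5 12" --pt "-11.1 -9.7 0 0 0 5 12" --pt "-10.2 -10.6 0 0 0 5 12" --pt "-9.3 -11.5 0 0 0 5 12" --pt "0 0 0 0 0 0 12" --pt "0 0 0 0 0 0 12"

```text
time: 3.73
eef_pos: [511.2, 163.1, 54.2]
ee_rot: [3.141, -0.001, 2.503]
ft_force: [-4.1, 2.3, 8.9]
grip_width: 12.6
finger_force: 35.6
```

Emit:
carry_out --pt "-8.2 -12.2 0 0 0 5 12" --pt "-7.2 -12.9 0 0 0 5 12" --pt "-6.0 -13.5 0 0 0 5 12" --pt "-2.4 -6.9 0 0 0 2.5 12" --pt "-2.4 -7.0 0 0 0 2.5 12" --pt "0 0 0 0 0 0 12" --pt "0 0 0 0 0 0 12"

```text
time: 4.32
eef_pos: [485.1, 110.5, 54.1]
ee_rot: [3.142, -0.001, 2.853]
ft_force: [-5.7, 1.5, 11.9]
grip_width: 12.7
finger_force: 35.9
```

Emit:
carry_out --pt "-1.0 -3.5 0 0 0 1.2 12" --pt "-1.0 -3.5 0 0 0 1.2 12" --pt "0 0 0 0 0 0 12"

```text
time: 4.57
eef_pos: [483.3, 103.9, 54.2]
ee_rot: [3.141, -0.0, 2.895]
ft_force: [-4.6, 2.0, 10.9]
grip_width: 12.7
finger_force: 35.9
```

Emit:
carry_out --pt "-0.5 -2 0 0 0 0.7 12" --pt "0 0 0 0 0 0 12"

```text
time: 4.73
eef_pos: [483.2, 103.6, 54.2]
ee_rot: [3.137, 0.001, 2.906]
ft_force: [-1.3, 14.9, 8.1]
grip_width: 12.7
finger_force: 36.0
```

Emit:
carry_out --pt "-0.5 -2 0 0 0 0.7 12" --pt "0 0 0 0 0 0 12"

```text
time: 4.9
eef_pos: [483.2, 103.2, 54.3]
ee_rot: [3.134, 0.002, 2.917]
ft_force: [2.4, 28.4, 6.0]
grip_width: 12.9
finger_force: 36.3
```

Emit:
carry_out --pt "0.6 2.6 0 0 0 -0.5 12" --pt "0 0 0 0 0 0 12" --pt "0 0 0 0 0 0 25" --pt "0 0 0 0 0 0 40" --pt "0 0 0 0 0 0 50" --pt "0 0 30 0 0 0 60" --pt "0 0 35 0 0 0 75" --pt "0 0 35 0 0 0 85" --pt "0 0 30 0 0 0 85" --pt "0 0 0 0 0 0 85"

```text
time: 5.73
eef_pos: [485.4, 102.0, 188.8]
ee_rot: [3.14, 0.01, 2.91]
ft_force: [0.2, -0.7, 0.7]
grip_width: 84.9
finger_force: 0.0
```

Emit:
carry_out --pt "0 0 0 0 0 0 85" --pt "0 0 0 0 0 0 85"

```text
time: 5.9
eef_pos: [482.6, 102.1, 182.4]
ee_rot: [-3.141, -0.001, 2.91]
ft_force: [0.3, -0.6, 0.2]
grip_width: 85.2
finger_force: 0.0
```

Run:
```python
from rig import manip
import cv2,numpy as np
from h import *
s=manip.observe(); print(s['time'],s['eef_pos'],s['ee_rot'],s['joint_pos'])
for n in ['wrist','top','scene']:
    c=manip.read_camera(n); np.savez(n+'2.npz',**c); cv2.imwrite(f'pics/{n}2.png',c['image'])
```

```text
5.9 [482.58700433 102.05231316 182.36052988] [-3.14113812e+00 -1.44487962e-03  2.91009428e+00] [-2.95378552e-02  2.89695306e-01  1.66277203e+00 -1.67420677e-04
  1.19063201e+00 -1.36877389e+00]
```

View pics/wrist2.png

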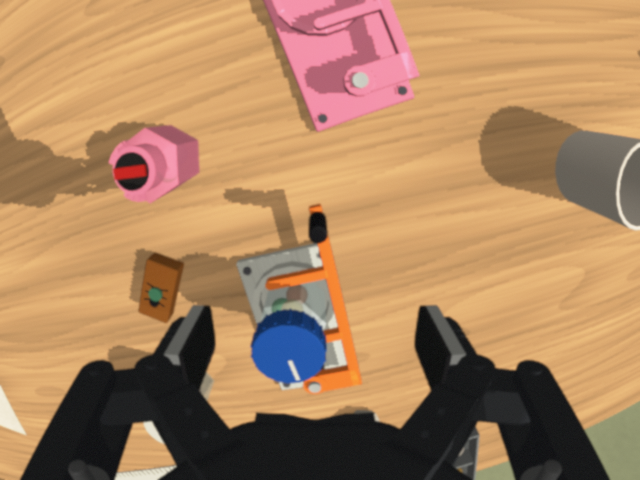

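The wrist view shows the lever shut, with fork bars at (297,276) and (320,335) around the jar, the post at (317,225) and the cap at (289,346).

Run:
```python
from h import *
def P(c,u,v,fish):
    R=Ro.from_euler('xyz',c['rotation']).as_matrix(); p,d=ray(c,u,v,fish); return p+d*c['range_z'][v,u]/(R.T@d)[2]
rays=[]
for f,b,fi in [('w1',(228,332,296,396),1),('wrist2',(240,300,340,395),1),('top2',(280,200,320,240),0),('scene2',(310,215,365,265),0)]:
    c=load(f+'.npz'); m=mask(c['image'],b,(100,120,40),(125,255,255)); v,u=np.nonzero(m)
    if len(u)<50: print(f,'few');continue
    Q=np.array([P(c,a,b2,fi) for a,b2 in zip(u,v)])
    # top face circle: cast silhouette pixels on z=101; far side of the disc edge is the top edge
    Z=np.array([plane(c,a,b2,101,fi) for a,b2 in zip(u,v)])
    k=(Q[:,2]>97)&(Q[:,2]<107); t=Q[k]
    print(f,len(u),'zmed',np.median(t[:,2]),'mean',t.mean(0)[:2],'minmax',(t.min(0)+t.max(0))[:2]/2,'onplane', cv2.minEnclosingCircle(Z[k,:2].astype(np.float32)), Z[k,:2].mean(0))
    rays.append(ray(c,u[k].mean(),v[k].mean(),fi))
for i in range(len(rays)):
    for j in range(i): print(i,j,tri(rays[i],rays[j]))
c=load('wrist2.npz'); m=mask(c['image'],(303,200,330,245),(0,0,0),(180,255,60)); v,u=np.nonzero(m); print('post mid',plane(c,u.mean(),v.mean(),62,True))
```

```text
w1 2436 zmed 101.88539578637022 mean [560.29930823  67.01574986] minmax [561.34423961  64.15085001] onplane ((561.2911376953125, 65.72274017333984), 29.295320510864258) [560.41094829  66.40172126]
wrist2 4064 zmed 101.8373262667279 mean [557.81064572  64.02336895] minmax [560.52162989  63.24670233] onplane ((560.4961547851562, 64.30736541748047), 29.302587509155273) [558.3051537  63.8408717]
top2 125 zmed 103.04132819400877 mean [572.76696725  55.43873413] minmax [568.95579991  64.58600768] onplane ((564.5731201171875, 65.42033386230469), 26.969148635864258) [573.02353896  55.5066414 ]
scene2 459 zmed 100.58306689801464 mean [563.84082962  59.05765816] minmax [564.17736053  60.30596487] onplane ((565.2184448242188, 59.519657135009766), 27.711414337158203) [564.05797315  58.88171947]
1 0 (array([561.0939756 ,  62.84730626,  96.20500997]), np.float64(0.0876682895713269))
2 0 (array([568.50630566,  55.87056706,  88.53767075]), np.float64(12.435272817262883))
2 1 (array([577.11768385,  56.73721243,  72.86529907]), np.float64(0.430944202245198))
3 0 (array([560.82905061,  62.0181025 ,  95.53227597]), np.float64(0.8648933917011993))
3 1 (array([560.93708108,  62.23012296,  95.94745551]), np.float64(1.270612275398472))
3 2 (array([571.13657249,  54.33441162, 110.52591394]), np.float64(1.919129716377149))
post mid [482.27232513 104.00768641  62.        ]
```

Emit:
carry_out --pt "10 -5 0 0 0 -5 85" --pt "13 -6.5 0 0 0 -6 85" --pt "15 -7 0 0 0 -7 85" --pt "15 -7 0 0 0 -7 85" --pt "14 -7 0 0 0 -7 85" --pt "10 -5 -10 0 0 -7 85" --pt "2.7 -1.6 -20 0 0 -6 85" --pt "0 0 -20 0 0 0 85" --pt "0 0 0 0 0 0 85" --pt "0 0 0 0 0 0 85"

```text
time: 6.88
eef_pos: [562.2, 63.1, 132.3]
ee_rot: [-3.139, -0.002, 2.125]
ft_force: [0.3, -0.4, 1.1]
grip_width: 84.9
finger_force: 0.0
```

Emit:
carry_out --pt "0 0 -15 0 0 0 85" --pt "0 0 -15 0 0 0 85" --pt "0 0 -15 0 0 0 85" --pt "0 0 -10 0 0 0 85" --pt "0 0 0 0 0 0 85" --pt "0 0 0 0 0 0 85"

```text
time: 7.38
eef_pos: [563.0, 63.2, 79.0]
ee_rot: [3.141, 0.0, 2.125]
ft_force: [0.2, -0.2, 0.1]
grip_width: 84.8
finger_force: 0.0
```

Emit:
carry_out --pt "0 0 -5 0 0 0 80" --pt "0 0 -5 0 0 0 72" --pt "0 0 0 0 0 0 66" --pt "0 0 0 0 0 0 62" --pt "0 0 0 0 0 0 60" --pt "0 0 0 0 0 0 60"

```text
time: 7.88
eef_pos: [562.9, 63.1, 68.6]
ee_rot: [3.141, 0.0, 2.125]
ft_force: [0.6, -0.3, 0.4]
grip_width: 59.9
finger_force: 0.0
```

Emit:
carry_out --pt "0 0 0 0 0 0 58" --pt "0 0 0 0 0 0 57" --pt "0 0 0 0 0 0 57"

```text
time: 8.13
eef_pos: [562.6, 63.0, 68.4]
ee_rot: [-3.141, -0.0, 2.125]
ft_force: [-2.0, -0.8, 1.7]
grip_width: 56.9
finger_force: 1.1
```

Emit:
carry_out --pt "0 0 0 0 0 0 55" --pt "0 0 0 0 0 0 52" --pt "0 0 0 0 0 0 48" --pt "0 0 0 0 0 0 48" --pt "0 0 0 0 0 0 48"

```text
time: 8.55
eef_pos: [562.8, 63.0, 68.9]
ee_rot: [3.141, 0.0, 2.125]
ft_force: [-4.4, -1.4, 6.3]
grip_width: 55.2
finger_force: 61.9
```

Emit:
carry_out --pt "0 0 0 0 0 3 48" --pt "0 0 0 0 0 3 48" --pt "0 0 0 0 0 3 48" --pt "0 0 0 0 0 3 48" --pt "0 0 0 0 0 3 48" --pt "0 0 0 0 0 3 48" --pt "0 0 0 0 0 0 48"

```text
time: 9.13
eef_pos: [562.6, 62.5, 69.2]
ee_rot: [-3.141, 0.0, 2.441]
ft_force: [-7.2, -4.7, 10.1]
grip_width: 54.7
finger_force: 63.3
```

```bash
python3 -c "
from rig import manip
s=manip.observe(); print(s['ft_force'],s['wrist_torque'],s['eef_pos'],s['joint_pos'])"
```

```text
[-7.2272405  -4.74057399 10.11898616] [-0.73918204  0.9906623  -0.28063893] [562.59684061  62.46885852  69.15658341] [-9.59108603e-02  5.75172047e-01  1.55858434e+00 -1.11970252e-03
  1.00809888e+00 -9.65558936e-01]
```

Emit:
carry_out --pt "0 0 0 0 0 3 48" --pt "0 0 0 0 0 3 48" --pt "0 0 0 0 0 3 48" --pt "0 0 0 0 0 3 48" --pt "0 0 0 0 0 3 48" --pt "0 0 0 0 0 3 48" --pt "0 0 0 0 0 3 48" --pt "0 0 0 0 0 0 48"

```text
time: 9.8
eef_pos: [562.9, 62.7, 69.6]
ee_rot: [-3.141, 0.001, 2.807]
ft_force: [-6.7, -3.5, 12.8]
grip_width: 54.9
finger_force: 63.5
```

```bash
python3 -c "
from rig import manip
s=manip.observe(); print(s['ft_force'],s['wrist_torque'],s['eef_pos'],s['joint_pos'])"
```

```text
[-6.73710535 -3.52724476 12.82566088] [-0.52849574  0.95688609 -0.38916748] [562.92359658  62.67430612  69.56147102] [-9.57011638e-02  5.74723630e-01  1.55808847e+00 -5.66100954e-04
  1.00800967e+00 -1.33195955e+00]
```

Emit:
carry_out --pt "0 0 0 0 0 3 48" --pt "0 0 0 0 0 3 48" --pt "0 0 0 0 0 3 48" --pt "0 0 0 0 0 3 48" --pt "0 0 0 0 0 3 48" --pt "0 0 0 0 0 3 48" --pt "0 0 0 0 0 3 48" --pt "0 0 0 0 0 0 48"

```text
time: 10.47
eef_pos: [562.7, 62.8, 69.5]
ee_rot: [-3.141, 0.0, -3.109]
ft_force: [-7.6, -3.2, 11.8]
grip_width: 54.8
finger_force: 63.5
```

Run:
```python
from rig import manip
import cv2,numpy as np
s=manip.observe(); print(s['ft_force'],s['wrist_torque'],s['eef_pos'],s['joint_pos'])
a=manip.read_camera('scene');np.savez('scene3.npz',**a);b=manip.read_camera('wrist')
x=cv2.resize(a['image'][190:315,280:430],(480,400),interpolation=2);y=b['image'][150:480,160:480]
y=cv2.resize(y,(320,330));y=cv2.copyMakeBorder(y,0,70,0,0,0);cv2.imwrite('pics/c3.png',np.hstack([x,y]))
```

```text
[-7.64412511 -3.19181388 11.78126522] [-0.49957755  1.04142662 -0.42548918] [562.70611331  62.76383941  69.47393349] [-9.56138297e-02  5.74760394e-01  1.55830107e+00 -4.73601786e-04
  1.00841591e+00 -1.69837277e+00]
```

View pics/c3.png

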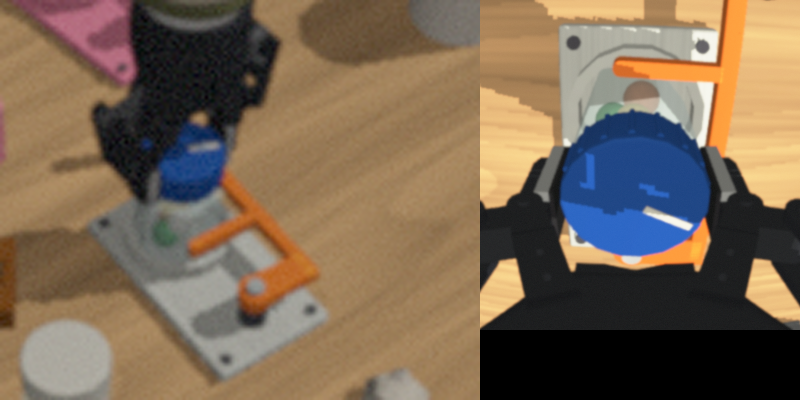

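The left half shows the lever still shut and the jar seated. In the wrist half the white line at (668,218) shows that the cap turned with the gripper. I'll turn it a little further.

Emit:
carry_out --pt "0 0 0 0 0 3 48" --pt "0 0 0 0 0 3 48" --pt "0 0 0 0 0 3 48" --pt "0 0 0 0 0 3 48" --pt "0 0 0 0 0 0 48"

```text
time: 10.98
eef_pos: [562.6, 62.8, 69.4]
ee_rot: [-3.141, -0.0, -2.9]
ft_force: [-7.6, -3.7, 12.1]
grip_width: 55.6
finger_force: 63.6
```

Emit:
carry_out --pt "0 0 1 0 0 0 48" --pt "0 0 1 0 0 0 48" --pt "0 0 1 0 0 0 48" --pt "0 0 0 0 0 0 48"

```text
time: 11.32
eef_pos: [562.5, 62.9, 71.9]
ee_rot: [-3.142, -0.0, -2.903]
ft_force: [-5.2, -2.6, 7.0]
grip_width: 54.9
finger_force: 62.8
```

```bash
python3 -c "
from rig import manip
s=manip.observe(); print(s['ft_force'],s['wrist_torque'],s['eef_pos'],s['joint_pos'])"
```

```text
[-5.16686887 -2.63922669  7.03367496] [-0.36803334  0.7179339  -0.46938643] [562.52306829  62.86239661  71.86463885] [-9.55447341e-02  5.71333539e-01  1.55674500e+00 -2.76533915e-04
  1.01393238e+00 -1.90514111e+00]
```

Emit:
carry_out --pt "0 0 1 0 0 0 48" --pt "0 0 1 0 0 0 48" --pt "0 0 1 0 0 0 48" --pt "0 0 0 0 0 0 48"

```text
time: 11.65
eef_pos: [562.0, 63.2, 73.1]
ee_rot: [3.141, -0.002, -2.902]
ft_force: [0.5, -1.3, -12.1]
grip_width: 54.7
finger_force: 66.0
```

Run:
```python
from rig import manip
import cv2,numpy as np
s=manip.observe(); print(s['ft_force'],s['wrist_torque'],s['eef_pos'])
a=manip.read_camera('scene');np.savez('scene4.npz',**a);b=manip.read_camera('wrist')
x=cv2.resize(a['image'][200:290,300:390],(400,400),interpolation=2);y=b['image'][150:480,160:480]
y=cv2.resize(y,(388,400));cv2.imwrite('pics/c4.png',np.hstack([x,y]))
```

```text
[  0.45324348  -1.31114088 -12.06658004] [-0.20337669  0.0071384  -0.37862893] [561.97518716  63.19624511  73.067749  ]
```

View pics/c4.png

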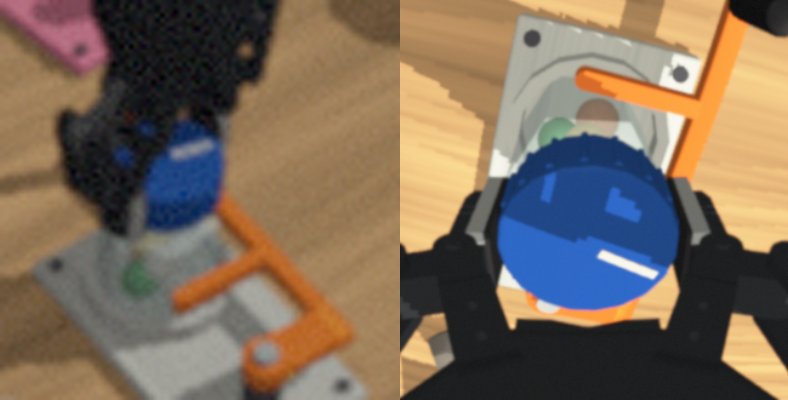

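The left half shows the cap gripped, the jar in the socket and the lever shut. The gripper is pulling with 12 N, so I'll check whether the jar itself has risen, from stone shifts in the scene view and depth of the jar.

Run:
```python
from h import *
A=[load(f'scene{i}.npz') for i in (2,3,4)]
P=lambda z:np.array([562.5,63,z])
def proj(c,X):
    R=Ro.from_euler('xyz',c['rotation']).as_matrix(); q=R.T@(X-c['position']); f=240/np.tan(np.radians(float(c['fovy']))/2); return f*q[0]/q[2]+c['cx'],f*q[1]/q[2]+c['cy']
print('px per 4mm z',np.subtract(proj(A[0],P(40)),proj(A[0],P(44))))
def shift(a,b,box):
    x0,y0,x1,y1=box; g=lambda c:cv2.resize(cv2.GaussianBlur(c['image'],(0,0),.7)[y0-5:y1+5,x0-5:x1+5],None,fx=8,fy=8,interpolation=cv2.INTER_CUBIC)
    s=g(b); t=g(a)[40:-40,40:-40]; r=cv2.matchTemplate(s,t,cv2.TM_CCOEFF_NORMED); _,m,_,l=cv2.minMaxLoc(r); return (l[0]-40)/8,(l[1]-40)/8,round(m,3)
for n,b in [('stones',(324,256,339,268)),('cap',(336,226,350,248)),('plate',(308,252,322,275)),('hinge',(348,275,366,292))]:
    print(n,[shift(A[i],A[j],b) for i,j in ((0,1),(1,2),(0,2))])
```

```text
px per 4mm z [-0.07191147  1.16468469]
stones [(0.125, 0.25, 0.982), (-0.25, -0.25, 0.991), (-0.125, 0.125, 0.978)]
cap [(0.625, 0.125, 0.246), (-0.625, -2.25, 0.799), (1.75, -0.125, 0.164)]
plate [(0.0, 0.0, 0.995), (0.0, 0.0, 0.996), (0.0, 0.0, 0.996)]
hinge [(0.0, 0.0, 0.997), (0.0, 0.0, 0.999), (0.0, 0.125, 0.997)]
```

Run:
```python
from h import *
from rig import manip
s=manip.observe(); print(s['time'],s['ft_force'],s['wrist_torque'],s['eef_pos'])
for f,z in [('scene0',101),('scene3',101),('scene4',104.6)]:
    c=load(f+'.npz'); h=cv2.cvtColor(c['image'],cv2.COLOR_BGR2HSV)
    m=(h[...,1]<150)&(h[...,2]>115); k=np.zeros_like(m); k[228:243,330:350]=1; m&=k
    n,l,st,_=cv2.connectedComponentsWithStats(m.astype(np.uint8)); i=1+np.argmax(st[1:,4]); v,u=np.nonzero(l==i)
    Z=np.array([plane(c,a,b,z)[:2] for a,b in zip(u,v)]); q=Z-Z.mean(0); w=np.linalg.svd(q)[2][0]
    print(f,len(u),st[i],'ctr',Z.mean(0),'axis deg',np.degrees(np.arctan2(w[1],w[0]))%180,'radial deg',np.degrees(np.arctan2(*(Z.mean(0)-[563.5,60.5])[::-1])))
```

```text
11.75 [  0.16695647  -1.18571832 -14.86590341] [-0.1790838   0.02906621 -0.31694969] [562.02056467  63.23803208  73.17846337]
scene0 53 [330 228  20  13  53] ctr [555.78982914  84.30573168] axis deg 29.083812739251524 radial deg 107.94603749392296
scene3 26 [339 234  11   4  26] ctr [569.12443286  76.21122782] axis deg 71.68994203254768 radial deg 70.30323613888355
scene4 38 [338 231  12   5  38] ctr [564.95835562  77.23166222] axis deg 69.91141421905239 radial deg 85.01860716104945
```

Emit:
carry_out --pt "0 0 -2 0 0 0 48" --pt "0 0 -2 0 0 0 48" --pt "0 0 -1 0 0 0 48" --pt "0 0 0 0 0 0 48"

```text
time: 12.08
eef_pos: [562.9, 63.0, 71.0]
ee_rot: [-3.141, 0.001, -2.902]
ft_force: [-9.0, -1.5, 8.7]
grip_width: 55.0
finger_force: 68.2
```

```bash
python3 -c "
from rig import manip
s=manip.observe(); print(s['ft_force'],s['wrist_torque'],s['eef_pos'],s['ee_rot'])"
```

```text
[-9.04670989 -1.4809248   8.72670282] [-0.41476846  1.39289392 -0.39700833] [562.90230331  63.0175856   71.02488653] [-3.14092412e+00  5.99441943e-04 -2.90153321e+00]
```

Emit:
carry_out --pt "0 0 0 0 0 2 48" --pt "0 0 0 0 0 2 48" --pt "0 0 0 0 0 2 48" --pt "0 0 0 0 0 0 48"

```text
time: 12.42
eef_pos: [562.9, 63.0, 71.2]
ee_rot: [-3.141, 0.001, -2.795]
ft_force: [-9.6, -2.2, 9.1]
grip_width: 55.2
finger_force: 68.1
```

```bash
python3 -c "
from rig import manip
s=manip.observe(); print(s['ft_force'],s['wrist_torque'],s['eef_pos'],s['ee_rot'])"
```

```text
[-9.64530799 -2.23094139  9.05613941] [-0.43416108  1.31691225 -0.48582297] [562.89485753  62.99891157  71.20246597] [-3.14080578e+00  6.46646048e-04 -2.79508924e+00]
```

Emit:
carry_out --pt "-0.4 0 1 0 0 0 48" --pt "-0.4 0 1 0 0 0 48" --pt "0 0 1 0 0 0 48" --pt "0 0 1 0 0 0 48" --pt "0 0 0 0 0 0 48"

```text
time: 12.83
eef_pos: [562.0, 63.1, 73.0]
ee_rot: [3.142, 0.0, -2.797]
ft_force: [0.8, -2.1, -8.3]
grip_width: 54.6
finger_force: 66.4
```

Run:
```python
from rig import manip
import cv2,numpy as np
s=manip.observe(); print(s['ft_force'],s['wrist_torque'],s['eef_pos'],s['ee_rot'])
b=manip.read_camera('wrist');np.savez('wrist5.npz',**b)
```

```text
[ 0.80652941 -2.07811225 -8.266491  ] [-0.30130459 -0.10146132 -0.37419777] [562.04123964  63.08401212  73.0232618 ] [ 3.14157900e+00  5.49973089e-05 -2.79704449e+00]
```

Run:
```python
from h import *
b=load('wrist5.npz')['image']; y=cv2.resize(b[120:390,190:470],(622,600),interpolation=cv2.INTER_CUBIC); cv2.imwrite('pics/w5.png',y)
```

```text
(no output)
```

View pics/w5.png

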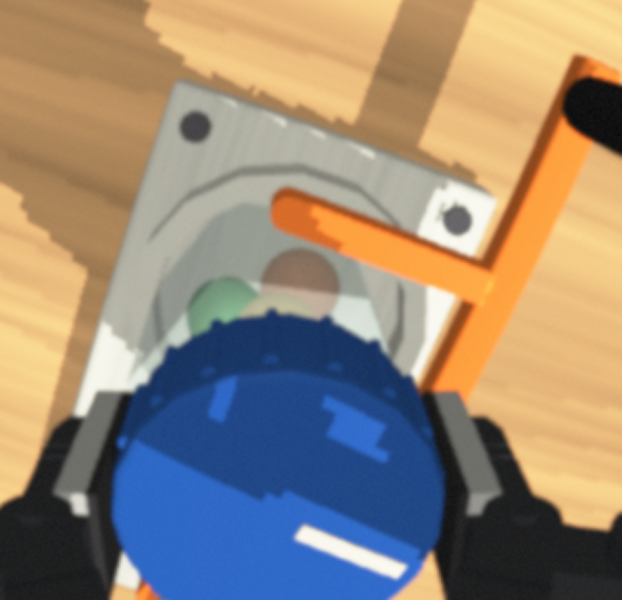

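The wrist crop shows the white line at (350,552), parallel to the fork bar, so the cap turned about 80° without slipping. The lever is shut and the jar sits in the cup. I'll unload and turn back slightly toward the middle of the lift-off window.

Emit:
carry_out --pt "0 0 -1 0 0 0 48" --pt "0 0 0 0 0 -2 48" --pt "0 0 0 0 0 -2 48" --pt "0 0 0 0 0 -2 48" --pt "0 0 0 0 0 0 48"

```text
time: 13.3
eef_pos: [562.5, 63.1, 73.2]
ee_rot: [-3.141, 0.002, -2.902]
ft_force: [-1.5, -0.6, 0.8]
grip_width: 55.1
finger_force: 67.3
```

Run:
```python
from rig import manip
from h import *
s=manip.observe(); print(s['ft_force'],s['wrist_torque'],s['eef_pos'],s['ee_rot'])
a=manip.read_camera('scene');np.savez('scene6.npz',**a)
A=[load(f'scene{i}.npz') for i in (0,2,3,4,6)]
g=lambda c,b,p=0:cv2.resize(cv2.GaussianBlur(c['image'],(0,0),.7)[b[1]-p:b[3]+p,b[0]-p:b[2]+p],None,fx=8,fy=8,interpolation=2)
for n,b in [('stones',(326,258,337,268)),('jarlow',(320,258,350,276))]:
    for c in A:
        r=cv2.matchTemplate(g(c,b,4),g(A[1],b),cv2.TM_CCOEFF_NORMED);_,m,_,l=cv2.minMaxLoc(r);print(n,(l[0]-32)/8,(l[1]-32)/8,round(m,3))
# green stone centroid in each scene view
for c in A:
    h=cv2.cvtColor(c['image'],cv2.COLOR_BGR2HSV);m=cv2.inRange(h,(45,45,40),(90,255,255));k=np.zeros_like(m);k[250:275,320:350]=1;m*=k;v,u=np.nonzero(m);print('green',len(u),u.mean().round(2) if len(u) else 0,v.mean().round(2) if len(u) else 0)
```

```text
[-1.48371935 -0.64380732  0.77852008] [-0.17417114  0.23143616 -0.08473813] [562.47769449  63.14833123  73.1764412 ] [-3.14094890e+00  1.51665617e-03 -2.90215372e+00]
stones 0.0 0.0 0.993
stones 0.0 0.0 0.999
stones 0.125 0.375 0.985
stones -0.125 0.25 0.979
stones -0.25 0.25 0.985
jarlow -0.5 -0.375 0.574
jarlow 0.0 0.0 1.0
jarlow 0.25 -0.125 0.991
jarlow 0.0 0.0 0.99
jarlow 0.0 0.0 0.991
green 36 330.53 262.19
green 34 330.62 262.24
green 38 330.66 262.87
green 38 330.42 262.42
green 39 330.64 262.72
```

Emit:
carry_out --pt "0 0 0 0 0 -2 48" --pt "0 0 0 0 0 -1 48" --pt "0 0 1 0 0 0 48" --pt "0 0 1 0 0 0 48" --pt "0 0 0 0 0 0 48"

```text
time: 13.77
eef_pos: [562.2, 63.2, 74.6]
ee_rot: [-3.142, 0.001, -2.953]
ft_force: [-0.3, -1.0, 0.4]
grip_width: 54.9
finger_force: 67.1
```

```bash
python3 -c "
from rig import manip
s=manip.observe(); print(s['ft_force'],s['wrist_torque'],s['eef_pos'],s['ee_rot'])"
```

```text
[-0.32729347 -1.04493269  0.44225539] [-0.13666869  0.06462852 -0.01709675] [562.15565103  63.19247848  74.62183625] [-3.14151835e+00  6.26617807e-04 -2.95300012e+00]
```

Force is now near zero and the cap is rising, so it looks free. I'll go on gently.

Emit:
carry_out --pt "0 0 1 0 0 0 48" --pt "0 0 1 0 0 0 48" --pt "0 0 1 0 0 0 48" --pt "0 0 0 0 0 0 48"

```text
time: 14.1
eef_pos: [562.1, 63.2, 77.6]
ee_rot: [-3.142, 0.0, -2.954]
ft_force: [0.2, 0.2, -0.2]
grip_width: 54.7
finger_force: 67.1
```

Run:
```python
from rig import manip
from h import *
s=manip.observe(); print(s['ft_force'],s['wrist_torque'],s['eef_pos'],s['ee_rot'])
a=manip.read_camera('scene');np.savez('scene7.npz',**a)
A=[load(f'scene{i}.npz') for i in (2,6,7)]
g=lambda c,b,p=0:cv2.resize(cv2.GaussianBlur(c['image'],(0,0),.7)[b[1]-p:b[3]+p,b[0]-p:b[2]+p],None,fx=8,fy=8,interpolation=2)
for n,b in [('stones',(326,258,337,268)),('jarlow',(320,258,350,276))]:
    for c in A:
        r=cv2.matchTemplate(g(c,b,4),g(A[0],b),cv2.TM_CCOEFF_NORMED);_,m,_,l=cv2.minMaxLoc(r);print(n,(l[0]-32)/8,(l[1]-32)/8,round(m,3))
```

```text
[ 0.22122426  0.15838915 -0.23886268] [-0.01725953  0.03948651 -0.02125211] [562.06970922  63.16237444  77.55087838] [-3.14155035e+00  3.81024366e-04 -2.95378635e+00]
stones 0.0 0.0 0.999
stones -0.25 0.25 0.985
stones -0.25 0.25 0.983
jarlow 0.0 0.0 1.0
jarlow 0.0 0.0 0.991
jarlow 0.0 0.0 0.991
```

The cap is free: the force is near zero and the jar hasn't moved. I'll lift to 2 cm above the rim.

Emit:
carry_out --pt "0 0 2 0 0 0 48" --pt "0 0 3 0 0 0 48" --pt "0 0 4 0 0 0 48" --pt "0 0 4 0 0 0 48" --pt "0 0 4 0 0 0 48" --pt "0 0 4 0 0 0 48" --pt "0 0 3.5 0 0 0 48" --pt "0 0 0 0 0 0 48" --pt "0 0 0 0 0 0 48" --pt "0 0 0 0 0 0 48"

```text
time: 14.98
eef_pos: [561.9, 63.1, 101.6]
ee_rot: [3.142, -0.0, -2.954]
ft_force: [0.5, 0.1, 0.0]
grip_width: 54.9
finger_force: 67.1
```

Run:
```python
from rig import manip
from h import *
s=manip.observe(); print(s['time'],s['ft_force'],s['eef_pos'],s['ee_rot'],s['grip_width'],s['finger_force'])
def P(c,u,v,fi):
    R=Ro.from_euler('xyz',c['rotation']).as_matrix(); p,d=ray(c,u,v,fi); return p+d*c['range_z'][v,u]/(R.T@d)[2]
for f,b,fi in [('wrist',(240,240,390,400),1),('scene',(305,200,365,260),0)]:
    c=manip.read_camera(f); np.savez(f+'8.npz',**c); h=cv2.cvtColor(c['image'],cv2.COLOR_BGR2HSV)
    m=mask(c['image'],b,(100,120,40),(125,255,255)); v,u=np.nonzero(m); Q=np.array([P(c,a,d,fi) for a,d in zip(u,v)])
    print(f,len(u),'z pct',np.percentile(Q[:,2],[2,10,50,75,95]).round(1)); k=abs(Q[:,2]-np.percentile(Q[:,2],75))<5; t=Q[k]
    A=np.c_[t[:,:2]-t[:,:2].mean(0),np.ones(len(t))]; print(' tilt',np.linalg.lstsq(A,t[:,2],rcond=None)[0],'circle',cv2.minEnclosingCircle(t[:,:2].astype(np.float32)))
    m=(cv2.inRange(h,(0,150,90),(5,255,255))|cv2.inRange(h,(174,150,90),(180,255,255)))>0; k=np.zeros_like(m);k[b[1]:b[3]+40,b[0]:b[2]]=1;m&=k;v,u=np.nonzero(m)
    if len(u): print(' red',len(u),u.mean(),v.mean(),plane(c,u.mean(),v.mean(),100,fi))
A=load('scene8.npz');W=load('wrist8.npz')
x=cv2.resize(A['image'][190:300,295:405],(400,400),interpolation=2);y=cv2.resize(W['image'][150:420,190:460],(400,400));cv2.imwrite('pics/c8.png',np.hstack([x,y]))
```

```text
14.9833 [0.50785    0.11603206 0.03055035] [561.85309512  63.11618129 101.63641311] [ 3.14154106e+00 -2.69565172e-04 -2.95400860e+00] 54.88377373716403 67.14132020249963
wrist 16316 z pct [117.4 126.9 134.6 135.  135.6]
 tilt [1.56666666e-02 3.75549572e-04 1.34580097e+02] circle ((561.3170166015625, 62.53905487060547), 29.110620498657227)
scene 319 z pct [116.6 122.3 132.8 133.9 136.6]
 tilt [-1.00645283e-02  6.77637971e-03  1.33184774e+02] circle ((566.828125, 64.0379638671875), 28.826751708984375)
```

View pics/c8.png

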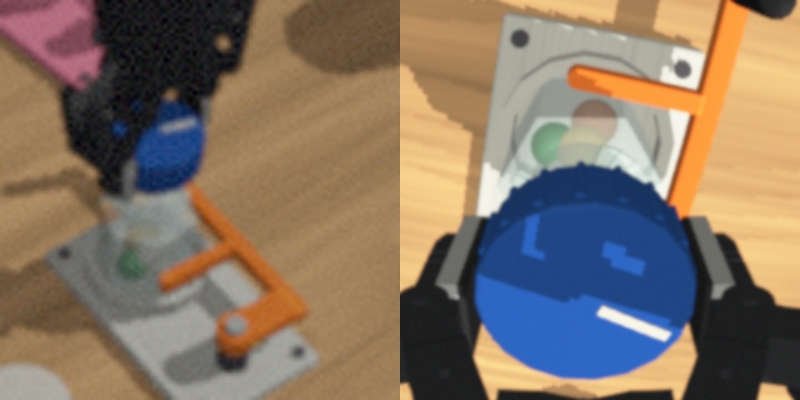

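The cap hangs level with its lower edge about 20 mm above the glass rim. The jar is seated and the lever is shut: orange bars at (200,262) in the left half and (640,90) in the right half.

```bash
python3 -c "
from rig import manip
print(manip.hand_in())"
```

```text
the job is handed in; nothing more can be done
None
```

I handed in the job at about 15 s: the lever is shut, the jar is still seated, and the cap is unscrewed and held level with its lower edge about 2 cm above the rim (two early lift tries snagged at about 12–15 N without raising the jar).

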